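Refit the roller and axle of the dough-rolling stand

ROBOT

A 7-joint arm with a two-finger parallel gripper is mounted at the origin on a cart in front of the work surface, level with it; the furniture and walls round the work are solid. World frame = base frame: x ahead of the robot, y to its left, z up, the work surface at z = 0. Lengths are in mm, angles in rad, forces in N, time in s.
With the tool pointing down it reaches from about 400 to 875 mm from the base axis. Payload 6.5 kg.
Tool frame: the origin (TCP) lies midway between the tips of the shut fingers; the grasp point (between the pads) lies 19 mm behind it; z points along the fingers, y is the line along which they close (so a half turn about z gives the same grasp; the last joint's range is limited). The gripper opens to 85 mm and grips with 20 to 120 N. Pads are 22 mm wide; open, the fingers measure 114 mm over their backs; the gripper's body (76 mm by 85 mm) begins 54 mm behind the grasp point. The pads swing forward as they close: fully open they stand 13 mm farther back than shut.
Start: joints at [-1.384, 0.536, -0.004, 1.538, 0.003, 1.067, -0.071], TCP at [162.571, 629.334, 231.29] pointing down, gripper open.
Joint ranges: [-2.7, 2.7], [-0.37, 2.16], [-1.27, 1.26], [0.24, 2.4], [-1.31, 4.45], [0.19, 1.91], [-2.76, 2.76]. Speed limits (rad/s): [2.39, 2.39, 3.14, 3.14, 3.14, 3.14, 3.14].

INTERFACE

Orientations are given as a rotation vector (axis times angle).
In Python, from plant import arm, eyes, workorder gives the robot as it stands.
- The arm moves only by the shell command python3 -m jog 'ROWS' [FORCE]. ROWS is JSON, one flat list of numbers, 7 for each row, row after row: the shift along the tool's x, y, z in units of 40 mm (1.0 is 40 mm), then the turn, a rotation vector about the tool's x, y, z in units of 5 degrees (1.0 is 5 degrees), then the closure, from 0 (fully open) to 1 (shut). In form: [x, y, z, rx, ry, rz, fingers, x, y, z, rx, ry, rz, fingers, ...]. A call has 1 to 8 rows; each row is the pose to reach, as a shift and turn from the pose commanded when the call began, along the tool's axes at that moment; what a row does not reach only later rows make up. A row lasts 1/12 s, in which the tool goes at most 41.7 mm and 7.16 degrees, less where a joint would pass 70% of its speed; a pose out of reach is approached as far as the arm can. A call with a gripper value outside its range is refused whole. The fingers move at their own pace and stop on an object; FORCE is the grip in N (left out, the last holds). Time passes only in rows, so rows that repeat a pose let the fingers close. It gives the time, the measured TCP pose, the force, the opening and the grip force at its end, in the units of the state.
- arm.read_state(): the state, without advancing time (a new reading comes with each control period).
- eyes.get_image(name): name is "side" or "top" or "wrist"; returns a dict with "pixels" (480x640x3 uint8, blue, green, red), "range_z" (480x640 float32, mm along the optical axis (not along the pixel's ray), 0 where there is no reading), "camera_matrix" (3x3 intrinsics, pixels), "xyz" and "attitude" of the camera in the world. Camera axes: x right, y up, looking along -z (the intrinsics and any distortion apply to the point x, -y, -z); pixel columns grow to the right and rows downward; lengths in mm; the calibration is good to about 2 mm. A picture is of the moment at which its call begins.
- workorder.close_job(): hands the job in; it is judged then, once.
The state is a dict: "time_s": time; "joints": joint angles; "joint_vel": joint speeds; "joint_efforts": joint torques, N m; "position": TCP position; "orientation": TCP orientation; "contact_force": force on the tool from outside, world axes, zero at the start; "wrist_torque": the same for the moment, N m; "gripper_width": opening from 0.0 (shut) to 1.0 (fully open); "grasp_force": force on a finger pad.
Only numpy, scipy, OpenCV 4.12 (cv2) and the standard library are available. Lean on these libraries where they do the work, as an engineer would, in place of code of your own. Each camera call takes 0.05 s, during which the arm holds its last target. There are 200 camera calls.

TASK

Put the washed dough-rolling stand back together: lay the wooden roller on the two bars between the stand's green cheeks, then slide the steel axle through the one cheek, the roller and the other cheek until its red handle meets the cheek. Push it in from whichever side is not blocked by the pepper mill, let go of it, and leave the pepper mill, the flat tin and the spice jar standing where they are.

Things in the scene. Friction and masses are not known exactly. Their poses are not given: they have to be found in the camera images.
- stand: dough-rolling stand, fixed, both ends alike. White base plate 84 (x) x 120 (y) mm, its top 16 mm up; two upright green cheeks 10 mm thick, 56 mm wide (x), tops 71 mm up, inner faces at y = +-50 mm, outer at +-60. Two steel bars along y (x = +-15 mm, tops 25 mm up) carry the roller so that its bore lines up with the cheek holes. Origin: middle of the underside; z up, y along the holes
- stand_axis (a point): middle of the line through the stand's two cheek holes, 46 mm over the counter, midway between the cheeks; axes as the stand's. The holes are round, 17 mm, run along y through each cheek, and have a 3 mm chamfer outside
- roller: wooden roller, a plain cylinder 50 mm in diameter and 92 mm long with a 17 mm bore right through it, about 0.16 kg, lying on the counter; both ends alike. Bore and length along its y axis. Origin: on its side, 25 mm off the bore axis (on the counter at the start), at mid-length
- roller_mid (a point): centre of the roller, on the bore axis at mid-length
- axle: axle, 172 mm long, about 90 g, lying flat: round steel shank 12 mm in diameter and 132 mm long, its last 14 mm tapered to 4 mm, and a flat red handle 40 mm long, 26 mm wide (x), 12 mm thick (z) whose end is the shoulder that stops at a cheek. Axis along y: handle at +y, tip at -y. Origin: on the axis, 60 mm from the shoulder, so midway between the cheeks when the axle is fully home
- axle_tip (a point): the tapered end of the axle, on its axis, 132 mm from the shoulder
- axle_grip (a point): middle of the axle's red handle, on the axis, 20 mm from the shoulder
- pepper_mill: bystander: tall turned wooden pepper mill, 58 mm in diameter, 170 mm high, standing close outside one of the two cheeks, in the way of the axle on that side. Origin: middle of its underside
- flat_tin: bystander: low white and teal flat tin, 63 (x) x 105 (y) mm, 26 mm high, lying outside the other cheek; the axle and a hand holding it pass over it. Origin: middle of its underside
- spice_jar: bystander: spice jar with a red lid, 44 mm in diameter, 105 mm high, standing behind on the right. Origin: middle of its underside

How it is judged:
By the outcome, as a careful person would: the job done as asked, in the order asked, and still so for the second after the job is handed in, with the robot touching nothing.
It also fails if it takes over 61 s, if anything falls off the work surface, if the arm or the gripper's body presses on something with over 40 N, if the wrist force passes 120 N, or if a joint passes its speed limit or range.

## Working session

There is one attempt and no reset: what is moved stays moved. The work goes in short steps, Python scripts to look and compute and a shell command to move; the robot and the scene stay as the last step left them, time stands still between calls to the robot, and variables do not carry over. Pictures are saved under pics/ and viewed, at most 10 in all, crops included, and the job is handed in when it is done.

```bash
mkdir -p pics; ls; cat > h.py <<'E'
import numpy as np,cv2
from plant import arm,eyes,workorder
from scipy.spatial.transform import Rotation as R
def cam(n):
    d=eyes.get_image(n); a=np.array(d["attitude"],float)
    d["R"]=a if a.shape==(3,3) else R.from_rotvec(a).as_matrix() if a.size==3 else R.from_quat(a).as_matrix()
    d["c"]=np.array(d["xyz"],float); return d
def cloud(d):
    K=np.array(d["camera_matrix"]); z=d["range_z"]; v,u=np.mgrid[:480,:640]
    p=np.stack([(u-K[0,2])/K[0,0]*z,-(v-K[1,2])/K[1,1]*z,-z],-1)
    w=p@d["R"].T+d["c"]; w[z==0]=np.nan; return w
E
python3 - <<'E'
from h import *
print(arm.read_state())
for n in("side","top"):
    d=cam(n); cv2.imwrite(f"pics/{n}0.png",d["pixels"]); print(n,d["c"],d["attitude"],d["camera_matrix"])
    np.savez(f"{n}0.npz",w=cloud(d),p=d["pixels"])
E
```

```text
pics
{'time_s': 0.0, 'joints': array([-1.38418944,  0.53715131, -0.00441728,  1.53885782,  0.00259441,
        1.06729173, -0.07122203]), 'joint_vel': array([-1.65865650e-03, -1.61185542e-03, -8.52937496e-05,  4.16615907e-04,
       -5.18134255e-04,  2.57972949e-04, -1.16754684e-03]), 'joint_efforts': array([-1.52642097e-04, -5.83406782e+01,  1.04845516e+00, -2.59091163e+01,
        1.23386024e-02,  9.83415346e-03,  7.03235401e-06]), 'position': array([162.45285108, 628.73149353, 230.42887765]), 'orientation': array([-3.95995864e-01, -3.11644952e+00,  2.67102901e-03]), 'contact_force': array([-0.38453009,  0.41718793,  0.5096882 ]), 'wrist_torque': array([ 0.02702452, -0.04670253, -0.00480724]), 'grasp_force': 0.0, 'gripper_width': 1.0016430136786851}
side [ 140.7518151  -952.34571308  828.51288764] [ 0.87308548 -0.20725024 -0.40619598] [[587.57230917   0.         317.79039324]
 [  0.         587.57230917 248.45903409]
 [  0.           0.           1.        ]]
top [ 376.71766429 -119.91305262 1246.54907199] [ 0.1091377  -0.10496988 -1.56310109] [[596.8140113    0.         314.21275796]
 [  0.         596.8140113  236.62310487]
 [  0.           0.           1.        ]]
```

View pics/top0.png

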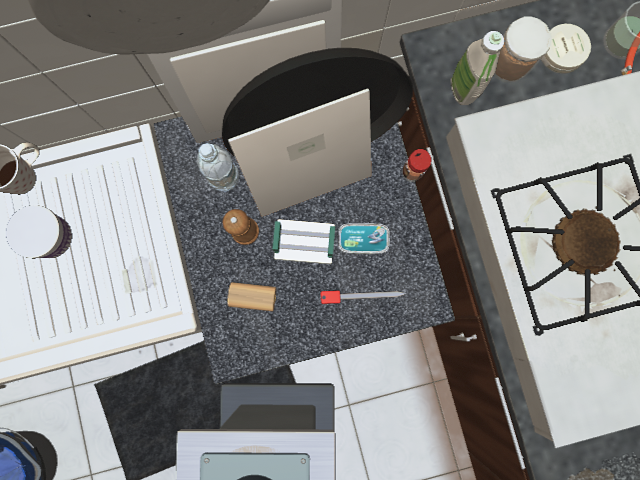

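View pics/side0.png

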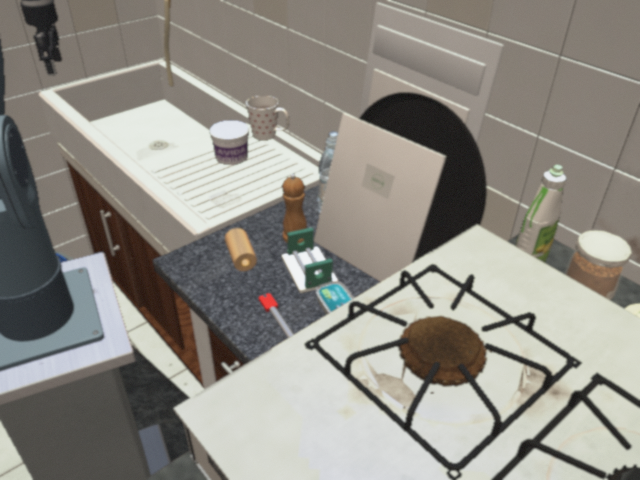

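The pictures show:
- **Top view:** stand at about (305,241), pepper mill on its left (+y) at (238,225), tin on its right at (364,238). The roller is at (251,297). The axle has its red handle at (330,297) and its tip to the right at (405,294).
- **Consequence:** the axle has to be turned half round so its tip points +y, then pushed in from the -y side over the tin.
- **Side view:** this agrees, and a leaning board stands behind the stand.

```bash
cat > m.py <<'E'
from h import *
d=np.load("top0.npz"); w=d["w"]; p=d["p"]; hsv=cv2.cvtColor(p,cv2.COLOR_BGR2HSV); H,S,V=[hsv[...,i].astype(int) for i in range(3)]
v,u=np.mgrid[:480,:640]
def box(a,b,c,e): return (u>=a)&(u<b)&(v>=c)&(v<e)
def rep(n,m,zlo=-99,zhi=999):
    q=w[m&np.isfinite(w[...,2])]; q=q[(q[:,2]>zlo)&(q[:,2]<zhi)]
    if len(q)<4: print(n,"none"); return
    r=cv2.minAreaRect(q[:,:2].astype(np.float32)); print(n,len(q),"med",np.median(q,0).round(1),"rect",np.round(r[0],1),np.round(r[1],1),round(r[2],1),"z",np.percentile(q[:,2],[2,50,98]).round(1))
rep("counter",box(200,420,310,320)); rep("counter2",box(270,320,268,285))
rep("cheekL",box(268,285,215,258)&(H>60)&(H<100)&(S>80),55,80)
rep("cheekR",box(325,345,218,266)&(H>60)&(H<100)&(S>80),55,80)
rep("plate",box(268,342,212,268)&(S<60)&(V>190),8,40)
rep("roller",box(220,282,275,318)&(H<25)&(S>60),12)
rep("rollertop",box(220,282,275,318)&(H<25)&(S>60),46)
rep("handle",box(312,350,285,310)&((H<8)|(H>172))&(S>140),3)
rep("shank",box(341,410,285,305),5,30)
rep("shankc",box(341,410,285,305)&(S<50)&(V>120))
rep("mill",box(215,265,205,250),80); rep("tin",box(336,392,218,258),15,40)
rep("jar",box(400,435,145,185)&((H<8)|(H>172))&(S>140)); rep("jarall",box(400,435,145,185),15)
rep("board",box(230,375,90,215),30)
for r in(205,195,180,150,110): print(r,w[r,[280,310,340,365]].round(0).tolist())
E
python3 m.py
```

```text
counter 2195 med [ 385.  -108.2    1.1] rect [ 385.  -107.1] [ 18.6 454.4] 0.3 z [-3.7  1.1  6.7]
counter2 846 med [464.5 -75.4   1.1] rect [464.6 -75.2] [ 34.1 102.9] 0.2 z [-3.7  1.1  6.1]
cheekL 150 med [540.6 -40.7  71.7] rect [541.3 -41.1] [10.2 55.8] 85.5 z [59.8 71.7 76.7]
cheekR 126 med [ 530.2 -149.7   72.1] rect [ 531.4 -149.9] [ 9.6 54.2] 83.8 z [62.5 72.1 76.3]
plate 1764 med [536.1 -96.1  17.6] rect [ 536.2 -104.2] [136.5  84. ] 85.4 z [12.2 17.6 28.1]
roller 1135 med [420.5   9.1  47.2] rect [421.    9.3] [92.5 49.6] 84.0 z [29.7 47.2 54.3]
rollertop 642 med [420.7   9.5  49.6] rect [421.2   9.5] [92.2 38.8] 83.8 z [46.2 49.6 54.6]
handle 220 med [ 420.8 -149.3   13.1] rect [ 420.9 -149.4] [24.9 37.2] 0.2 z [ 8.5 13.1 18.4]
shank 403 med [ 425.5 -235.6   11.2] rect [ 426.6 -242.5] [141.3  37.8] 88.9 z [ 5.1 11.2 17.2]
shankc 416 med [ 427.1 -236.5   11.1] rect [ 426.9 -243.1] [ 39.5 142.6] 0.3 z [-2.  11.1 17.1]
mill 592 med [552.6  27.8 153.6] rect [556.   30.7] [49. 48.] 87.9 z [118.  153.6 170.9]
tin 1448 med [ 542.3 -219.1   24.2] rect [ 542.2 -219.1] [ 63.5 103.8] 0.0 z [19.2 24.2 29.8]
jar 425 med [ 684.5 -322.   106.2] rect [ 713.8 -338.6] [ 43.2 105.1] 60.8 z [ 87.4 106.2 110.9]
jarall 688 med [ 681.3 -320.8  104.7] rect [ 687.7 -326.8] [44.1 51.3] 17.9 z [ 22.2 104.7 115.6]
board 14272 med [694.7 -83.6 197.3] rect [682.  -89.7] [228.7 298.2] 0.3 z [ 39.4 197.3 291.8]
205 [[610.0, -45.0, 25.0], [616.0, -107.0, -3.0], [616.0, -171.0, -1.0], [616.0, -224.0, -1.0]]
195 [[623.0, -47.0, 65.0], [632.0, -107.0, 23.0], [638.0, -171.0, -0.0], [637.0, -224.0, 2.0]]
180 [[641.0, -50.0, 122.0], [651.0, -107.0, 80.0], [662.0, -169.0, 34.0], [670.0, -224.0, 3.0]]
150 [[674.0, -55.0, 214.0], [683.0, -108.0, 182.0], [693.0, -165.0, 149.0], [704.0, -215.0, 113.0]]
110 [[752.0, -53.0, 204.0], [721.0, -109.0, 290.0], [729.0, -160.0, 269.0], [739.0, -205.0, 241.0]]
```

```bash
cat > go.py <<'E'
# go.py x y z heading(deg of tool y) : tool-frame shift/turn for a tool-down pose
import sys; from h import *
x,y,z,hd=map(float,sys.argv[1:5]); s=arm.read_state()
A=R.from_rotvec(s["orientation"]); h=np.radians(hd)
ty=np.array([np.cos(h),np.sin(h),0]); tz=np.array([0,0,-1.]); B=R.from_matrix(np.stack([np.cross(ty,tz),ty,tz],1))
print("shift/40",(A.inv().apply(np.array([x,y,z])-s["position"])/40).round(3),"turn/5",(np.degrees((A.inv()*B).as_rotvec())/5).round(2))
Y=A.as_matrix()[:,1]; print("heading",np.degrees(np.arctan2(Y[1],Y[0])).round(2),"joints",s["joints"].round(2),"pos",s["position"].round(1),"t",round(s["time_s"],2),"F",s["contact_force"].round(1),"w",round(s["gripper_width"],3))
E
python3 go.py 421 9.4 150 -6; python3 go.py 421 9.4 230 35
```

```text
shift/40 [-10.13  -13.373   2.034] turn/5 [-1.00e-02  1.00e-02  1.63e+01]
heading 75.52 joints [-1.38  0.54 -0.    1.54  0.    1.07 -0.07] pos [162.4 628.8 230.5] t 0.1 F [ 0.8 -0.2 -0.7] w 1.006
shift/40 [-10.13  -13.376   0.034] turn/5 [-0.02  0.01  8.1 ]
heading 75.52 joints [-1.38  0.54 -0.    1.54  0.    1.07 -0.07] pos [162.4 628.8 230.5] t 0.1 F [ 0.8 -0.2 -0.7] w 1.006
```

```bash
python3 go.py 380 330 230 35 
python3 -m jog '[-2,-6.8,0,0,0,8,0,-5.4,-6.8,0,0,0,8,0,-7.25,-6.8,0,0,0,8,0,-7.25,-6.8,0,0,0,8,0,-7.25,-6.8,0,0,0,8,0,-7.25,-6.8,0,0,0,8,0,-7.25,-6.8,0,0,0,8,0,-7.25,-6.8,0,0,0,8,0]'; python3 go.py 421 9.4 150 -6
```

```text
shift/40 [-7.134 -5.872  0.022] turn/5 [-0.02  0.01  8.1 ]
heading 75.52 joints [-1.38  0.54 -0.    1.54  0.    1.07 -0.07] pos [162.4 628.8 230.5] t 0.1 F [ 0.8 -0.2 -0.7] w 1.006
time_s: 0.77
position: [333.2, 348.5, 231.2]
orientation: [-1.438, -2.793, 0.0]
contact_force: [1.3, 0.3, -0.2]
gripper_width: 1.002
grasp_force: 0.0
shift/40 [-8.175 -3.138  2.031] turn/5 [-0.   0.   8.3]
heading 35.51 joints [-1.1   0.25  0.24  1.98 -0.07  0.92 -0.21] pos [333.2 348.5 231.2] t 0.77 F [ 1.3  0.3 -0.2] w 1.002
```

```bash

python3 -m jog '[-8.17,-3.14,2,0,0,8.3,0,-8.17,-3.14,2,0,0,8.3,0,-8.17,-3.14,2,0,0,8.3,0,-8.17,-3.14,2,0,0,8.3,0,-8.17,-3.14,2,0,0,8.3,0,-8.17,-3.14,2,0,0,8.3,0,-8.17,-3.14,2,0,0,8.3,0,-8.17,-3.14,2,0,0,8.3,0]'; python3 go.py 421 9.4 150 -6
```

```text
time_s: 1.43
position: [413.9, 34.1, 156.7]
orientation: [2.334, 2.103, 0.0]
contact_force: [0.5, 0.3, -0.5]
gripper_width: 0.997
grasp_force: 0.0
shift/40 [-0.595  0.24   0.168] turn/5 [ 0.   -0.    0.01]
heading -5.97 joints [-0.63  0.28  0.51  2.22 -0.21  0.69 -0.07] pos [413.9  34.1 156.7] t 1.43 F [ 0.5  0.3 -0.5] w 0.997
```

```bash
python3 - <<'E'
from h import *
d=cam("wrist"); cv2.imwrite("pics/w1.png",d["pixels"]); w=cloud(d); p=d["pixels"]
hsv=cv2.cvtColor(p,cv2.COLOR_BGR2HSV); H,S,V=[hsv[...,i].astype(int) for i in range(3)]
def rep(n,m,lo,hi):
    m=cv2.morphologyEx((m&(w[...,2]>lo)&(w[...,2]<hi)).astype(np.uint8),cv2.MORPH_OPEN,np.ones((3,3)))
    k,l,st,_=cv2.connectedComponentsWithStats(m)
    for i in range(1,k):
        if st[i,4]>300:
            q=w[l==i]; r=cv2.minAreaRect(q[:,:2].astype(np.float32)); print(n,st[i],np.median(q,0).round(1),np.round(r[0],1),np.round(r[1],1),round(r[2],1))
rep("roller",(H<25)&(S>60),15,60); rep("green",(H>60)&(H<100)&(S>80),60,80); rep("counter",S>=0,-4,4)
rep("red",((H<8)|(H>172))&(S>140),3,25)
E
```

```text
roller [ 457  180   70   68 2022] [535.1  43.4  44.6] [543.9  36.5] [53.9 28.5] 58.9
roller [ 302  196   60  115 6401] [418.   17.   47.3] [418.   10.3] [92.4 49.5] 84.1
green [ 462  303   70   19 1103] [542.6 -37.3  70.8] [541.  -40.1] [10.8 51.5] 85.2
counter [   126      0    514    412 103004] [4.753e+02 6.140e+01 4.000e-01] [497.3 -18.4] [445.1 338.1] 15.0
counter [   0  120   85  250 8662] [132.8  12.4   0.9] [127.6  23.2] [247.5  45.2] 89.9
counter [  0 384  32  34 563] [  53.1 -129.3    1.2] [  50.3 -129.5] [64.6 23. ] 36.9
counter [ 491  425   65   55 2387] [ 6.113e+02 -2.785e+02  3.000e-01] [ 621.8 -271.2] [83.8 79.5] 83.8
red [332 368  27  29 591] [ 418.3 -139.7   12.1] [ 418.3 -142.5] [25.4 27.6] 3.1
```

```bash
python3 go.py 420 10 3 -6
python3 -m jog '[-0.58,0.22,0.5,0,0,0,0,-0.58,0.22,1.5,0,0,0,0,-0.58,0.22,2.4,0,0,0,0,-0.58,0.22,3.2,0,0,0,0,-0.58,0.22,3.2,0,0,0,0,-0.58,0.22,3.2,0,0,0,0,-0.58,0.22,3.2,0,0,0,0]'; python3 go.py 420 10 3 -6
```

```text
shift/40 [-0.353  0.168  3.824] turn/5 [ 0.01  0.05 -0.1 ]
heading -6.52 joints [-0.62  0.28  0.52  2.22 -0.21  0.69 -0.07] pos [414.8  25.4 155.9] t 1.48 F [ 0.4 -7.   0.1] w 0.997
time_s: 2.07
position: [421.1, 11.9, 30.3]
orientation: [2.334, 2.102, 0.002]
contact_force: [-0.1, 0.8, 0.6]
gripper_width: 0.997
grasp_force: 0.0
shift/40 [-0.05  -0.023  0.682] turn/5 [ 0.01 -0.    0.  ]
heading -5.99 joints [-0.4   0.56  0.32  2.25 -0.46  0.39  0.2 ] pos [421.1  11.9  30.3] t 2.07 F [-0.1  0.8  0.6] w 0.997
```

```bash

python3 -m jog '[-0.05,0,0.3,0,0,0,0,-0.05,0,0.68,0,0,0,0,-0.05,0,0.68,0,0,0,0,-0.05,0,0.68,0,0,0,0.5,-0.05,0,0.68,0,0,0,1,-0.05,0,0.68,0,0,0,1,-0.05,0,0.68,0,0,0,1,-0.05,0,0.68,0,0,0,1]' 70; python3 go.py 420 10 3 -6
```

```text
time_s: 2.73
position: [420.9, 10.1, 3.3]
orientation: [2.334, 2.102, 0.003]
contact_force: [-1.9, -0.4, 14.5]
gripper_width: 0.574
grasp_force: 69.7
shift/40 [-0.005 -0.023  0.008] turn/5 [ 0.02 -0.01  0.01]
heading -5.97 joints [-0.35  0.62  0.26  2.25 -0.5   0.32  0.24] pos [420.9  10.1   3.3] t 2.73 F [-1.9 -0.4 14.5] w 0.574
```

```bash

python3 -m jog '[0,0,-0.5,0,0,0,1,0,0,-1.5,0,0,0,1,0,0,-2.3,0,0,0,1,0,0,-2.8,0,0,0,1,0,0,-2.8,0,0,0,1]'; python3 go.py 536 -95.4 115 -5.3
```

```text
time_s: 3.15
position: [422.6, 10.2, 117.6]
orientation: [2.332, 2.1, 0.01]
contact_force: [1.2, 0.8, -1.5]
gripper_width: 0.572
grasp_force: 74.5
shift/40 [-2.331  3.094  0.08 ] turn/5 [ 0.08 -0.03 -0.14]
heading -5.99 joints [-0.55  0.38  0.5   2.23 -0.32  0.59  0.08] pos [422.6  10.2 117.6] t 3.15 F [ 1.2  0.8 -1.5] w 0.572
```

```bash

python3 -m jog '[-1,0.5,0,0,0,0,1,-1.8,1.2,0,0,0,-0.14,1,-2.33,2,0,0,0,-0.14,1,-2.33,2.7,0,0,0,-0.14,1,-2.33,3.09,0,0,0,-0.14,1,-2.33,3.09,0,0,0,-0.14,1,-2.33,3.09,0,0,0,-0.14,1]'; python3 go.py 536 -95.4 115 -5.3
python3 - <<'E'
from h import *
for n in("top","side"):
    d=cam(n); p=d["pixels"]; w=cloud(d); np.savez(f"{n}1.npz",w=w,p=p)
    c=p[190:290,250:400] if n=="top" else p[170:310,220:380]; cv2.imwrite(f"pics/{n}1.png",cv2.resize(c,None,fx=4,fy=4))
    hsv=cv2.cvtColor(p,cv2.COLOR_BGR2HSV); H,S=hsv[...,0],hsv[...,1]
    for nm,m in(("green",(H>60)&(H<90)&(S>80)&(w[...,2]>64)&(w[...,2]<80)),("wood",(H<25)&(S>60)&(w[...,2]>95)&(w[...,2]<170)&(w[...,1]<-20)&(w[...,1]>-180))):
        m=m&(w[...,0]>480)&(w[...,0]<600)
        k,l,st,_=cv2.connectedComponentsWithStats(m.astype(np.uint8))
        for i in range(1,k):
            if st[i,4]>25:
                q=w[l==i]; r=cv2.minAreaRect(q[:,:2].astype(np.float32)); print(n,nm,st[i],np.median(q,0).round(1),np.round(r[0],1),np.round(r[1],1),round(r[2],1))
E
```

```text
time_s: 3.73
position: [533.0, -95.7, 112.9]
orientation: [-2.321, -2.116, 0.002]
contact_force: [0.3, -0.3, -1.8]
gripper_width: 0.567
grasp_force: 74.4
shift/40 [ 0.013  0.075 -0.052] turn/5 [-0.02  0.    0.01]
heading -5.27 joints [-0.26  0.56  0.47  1.94 -0.37  0.73  0.33] pos [533.  -95.7 112.9] t 3.73 F [ 0.3 -0.3 -1.8] w 0.567
top green [328 227   7  27 121] [ 531.  -149.7   72.8] [ 531.1 -150.1] [ 9.4 53.2] 84.7
top wood [313 224  16  26 182] [ 518.2 -132.8  156.4] [ 524.8 -136.3] [21.2 49.9] 59.3
side green [307 259  25  11 110] [ 531.1 -153.2   69.1] [ 532.1 -152.7] [51.9 13.2] 1.0
side wood [296 203  31  43 894] [ 526.8 -129.7  149.7] [ 534.9 -101.6] [87.2 63.9] 88.5
side wood [284 218   8  13  30] [494.1 -90.6 137.2] [490.1 -95.9] [27.1  9.7] 48.8
```

```bash
python3 - <<'E'
from h import *
u=np.array([.092,.996]); v=np.array([.996,-.092]); c=np.array([536,-95.4])
for n in("top","side"):
    d=np.load(n+"1.npz"); w=d["w"]; hsv=cv2.cvtColor(d["p"],cv2.COLOR_BGR2HSV); H,S=hsv[...,0],hsv[...,1]
    q=w[(H<25)&(S>60)&(w[...,2]>100)&(w[...,2]<175)]; s=(q[:,:2]-c)@u; t=(q[:,:2]-c)@v
    k=(abs(s)<75)&(abs(t)<40); print(n,k.sum(),"along",np.percentile(s[k],[0,2,10,90,98,100]).round(1),"across",np.percentile(t[k],[2,50,98]).round(1),"z",np.percentile(q[k,2],[2,50,90,98]).round(1))
E
```

```text
top 182 along [-45.5 -45.3 -44.1 -28.3 -24.2 -21.5] across [-26.1 -14.4  15.6] z [139.6 156.4 161.  162.2]
side 902 along [-51.1 -48.7 -47.1   4.7  22.8  38.2] across [-29.5  -7.3  19.8] z [114.4 149.8 158.5 160.8]
```

View pics/top1.png

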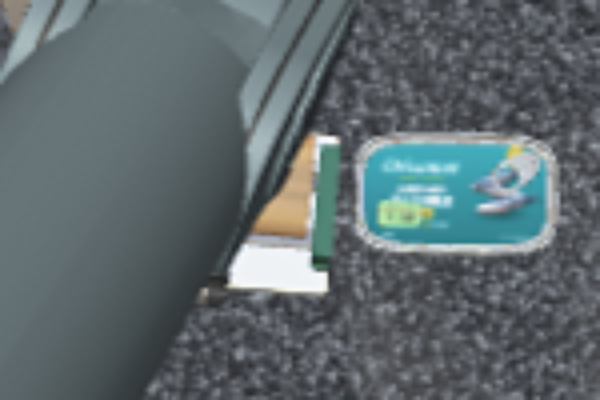

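Top crop: the arm hides most of the roller. Its visible right end, at crop (310,190), sits just inside the right cheek at (327,205), and it is centred along the bore as it should be. Lowering now.

```bash

python3 -m jog '[0.01,0.07,0.3,0,0,0,1,0.01,0.07,0.8,0,0,0,1,0.01,0.07,1.3,0,0,0,1,0.01,0.07,1.6,0,0,0,1,0.01,0.07,1.6,0,0,0,1,0.01,0.07,1.6,0,0,0,1]'; python3 go.py 536 -95.4 24.5 -5.3
```

```text
time_s: 4.33
position: [535.3, -95.5, 49.3]
orientation: [-2.321, -2.116, 0.002]
contact_force: [-0.8, 0.1, -1.2]
gripper_width: 0.568
grasp_force: 74.3
shift/40 [0.005 0.017 0.62 ] turn/5 [-0.02  0.    0.  ]
heading -5.29 joints [-0.21  0.67  0.4   1.95 -0.43  0.61  0.38] pos [535.3 -95.5  49.3] t 4.33 F [-0.8  0.1 -1.2] w 0.568
```

```bash

python3 -m jog '[0,0.02,0.15,0,0,0,1,0,0.02,0.3,0,0,0,1,0,0.02,0.4,0,0,0,1,0,0.02,0.5,0,0,0,1,0,0.02,0.57,0,0,0,1,0,0.02,0.59,0,0,0,1,0,0.02,0.59,0,0,0,1]'; python3 go.py 536 -95.4 24.5 -5.3
```

```text
time_s: 4.92
position: [536.8, -95.7, 26.1]
orientation: [-2.321, -2.116, 0.0]
contact_force: [-0.4, 0.2, -2.1]
gripper_width: 0.572
grasp_force: 74.4
shift/40 [ 0.005 -0.021  0.039] turn/5 [-0. -0.  0.]
heading -5.28 joints [-0.19  0.71  0.37  1.95 -0.45  0.57  0.4 ] pos [536.8 -95.7  26.1] t 4.92 F [-0.4  0.2 -2.1] w 0.572
```

```bash

python3 -m jog '[0,0,0.03,0,0,0,1,0,0,0.05,0,0,0,1,0,0,0.05,0,0,0,1]'; python3 go.py 536 -95.4 24.5 -5.3
```

```text
time_s: 5.17
position: [537.2, -95.8, 25.3]
orientation: [-2.321, -2.117, -0.001]
contact_force: [-4.2, 0.8, 10.9]
gripper_width: 0.568
grasp_force: 75.7
shift/40 [ 0.008 -0.031  0.021] turn/5 [ 0.01 -0.01  0.  ]
heading -5.28 joints [-0.19  0.71  0.37  1.95 -0.46  0.57  0.4 ] pos [537.2 -95.8  25.3] t 5.17 F [-4.2  0.8 10.9] w 0.568
```

```bash

python3 -m jog '[0,-0.03,0.02,0,0,0,0.9,0,-0.03,0.02,0,0,0,0.4,0,-0.03,0.02,0,0,0,0,0,-0.03,0.02,0,0,0,0,0,-0.03,0.02,0,0,0,0,0,-0.03,-1,0,0,0,0,0,-0.03,-2,0,0,0,0,0,-0.03,-3.2,0,0,0,0]' 20; python3 go.py 420.9 -149.4 120 -176
```

```text
time_s: 5.83
position: [534.8, -95.6, 146.5]
orientation: [-2.321, -2.115, 0.003]
contact_force: [1.2, -0.1, 0.1]
gripper_width: 1.002
grasp_force: 0.0
shift/40 [-1.601 -2.709  0.671] turn/5 [1.000e-02 4.000e-02 3.414e+01]
heading -5.3 joints [-0.29  0.51  0.51  1.91 -0.34  0.8   0.3 ] pos [534.8 -95.6 146.5] t 5.83 F [ 1.2 -0.1  0.1] w 1.002
```

```bash

python3 -m jog '[-0.5,-0.8,0,0,0,1,0,-1,-1.7,0,0,0,2.5,0,-1.6,-2.7,0,0,0,4,0,-1.6,-2.7,0,0,0,5.5,0,-1.6,-2.7,0,0,0,7,0,-1.6,-2.7,0,0,0,8.4,0,-1.6,-2.7,0,0,0,9.8,0,-1.6,-2.7,0,0,0,11.2,0]' 60; python3 go.py 420.9 -149.4 120 -176
python3 -m jog '[0,0,0,0,0,1.4,0,0,0,0,0,0,2.8,0,0,0,0,0,0,4.2,0,0,0,0,0,0,5.6,0,0,0,0,0,0,7,0,0,0,0,0,0,8.4,0,0,0,0,0,0,9.8,0,0,0,0,0,0,11.2,0]'; python3 go.py 420.9 -149.4 120 -176
```

```text
time_s: 6.5
position: [422.3, -149.4, 146.0]
orientation: [-3.04, -0.792, -0.001]
contact_force: [0.4, 0.6, -0.2]
gripper_width: 1.0
grasp_force: 0.0
shift/40 [-0.031 -0.017  0.65 ] turn/5 [-0.   -0.   23.04]
heading -60.78 joints [-0.41  0.43  0.8   2.16 -0.46  0.73 -0.36] pos [ 422.3 -149.4  146. ] t 6.5 F [ 0.4  0.6 -0.2] w 1.0
time_s: 7.17
position: [422.4, -149.3, 146.0]
orientation: [-3.056, 0.727, -0.0]
contact_force: [-0.0, -0.6, 0.2]
gripper_width: 0.999
grasp_force: 0.0
shift/40 [-0.032  0.02   0.649] turn/5 [-0.   -0.   11.85]
heading -116.75 joints [-0.58  0.54  1.05  2.17 -0.67  0.81 -1.13] pos [ 422.4 -149.3  146. ] t 7.17 F [-0.  -0.6  0.2] w 0.999
```

```bash

python3 -m jog '[0,0,0,0,0,1.4,0,0,0,0,0,0,2.8,0,0,0,0,0,0,4.2,0,0,0,0,0,0,5.6,0,0,0,0,0,0,7,0,0,0,0,0,0,8.4,0,0,0,0,0,0,9.8,0,0,0,0,0,0,11.2,0]'; python3 go.py 420.9 -149.4 120 -176
python3 - <<'E'
from h import *
d=cam("wrist"); cv2.imwrite("pics/w2.png",d["pixels"]); w=cloud(d); p=d["pixels"]
hsv=cv2.cvtColor(p,cv2.COLOR_BGR2HSV); H,S,V=[hsv[...,i].astype(int) for i in range(3)]
m=((H<8)|(H>172))&(S>140)&(w[...,2]>3)&(w[...,2]<25)
q=w[m]; r=cv2.minAreaRect(q[:,:2].astype(np.float32)); print(m.sum(),np.median(q,0).round(1),np.round(r[0],1),np.round(r[1],1),round(r[2],1))
near=(w[...,2]>5)&(w[...,2]<20)&(w[...,0]>400)&(w[...,0]<445)&(w[...,1]<-172)&(w[...,1]>-310)&(S<70)
q=w[near]; print(near.sum()); 
if len(q)>30:
    f=np.polyfit(q[:,1],q[:,0],1); print("shank x=",f,"yaw",np.degrees(np.arctan(-f[0])),q[:,1].min(),q[:,1].max(),"x at -149",np.polyval(f,-149.4))
E
```

```text
time_s: 7.83
position: [422.3, -149.3, 145.8]
orientation: [2.357, -2.076, 0.0]
contact_force: [0.0, 0.2, -0.8]
gripper_width: 1.005
grasp_force: 0.0
shift/40 [-0.002  0.036  0.645] turn/5 [ 0.   -0.    0.65]
heading -172.75 joints [-0.66  0.67  1.22  2.17 -0.83  0.91 -1.95] pos [ 422.3 -149.3  145.8] t 7.83 F [ 0.   0.2 -0.8] w 1.005
1267 [ 419.  -152.    12.3] [ 418.6 -149.8] [25.8 39.6] 3.4
2512
shank x= [-5.26952547e-02  4.10978283e+02] yaw 3.0164257671197166 -301.1802106220151 -172.05683731253666 x at -149 418.85095371259604
```

```bash
python3 go.py 419.5 -148 40 -176.8
python3 -m jog '[0.03,0.06,0.5,0,0,0.8,0,0.03,0.06,1.2,0,0,0.8,0,0.03,0.06,2,0,0,0.8,0.3,0.03,0.06,2.6,0,0,0.8,0.4,0.03,0.06,2.6,0,0,0.8,0.4,0.03,0.06,2.6,0,0,0.8,0.4]'; python3 go.py 419.5 -148 2 -176.8
```

```text
shift/40 [-0.039  0.066  2.644] turn/5 [ 0.   -0.    0.73]
heading -173.15 joints [-0.66  0.67  1.22  2.17 -0.83  0.91 -1.95] pos [ 422.3 -149.2  145.8] t 7.88 F [-0.  -0.1  0.6] w 1.001
time_s: 8.38
position: [419.5, -151.0, 41.8]
orientation: [2.29, -2.149, -0.002]
contact_force: [-0.4, -0.5, 1.2]
gripper_width: 0.596
grasp_force: 0.0
shift/40 [-0.074 -0.007  0.995] turn/5 [0.02 0.   0.09]
heading -176.35 joints [-0.49  0.81  0.97  2.21 -1.09  0.74 -1.82] pos [ 419.5 -151.    41.8] t 8.38 F [-0.4 -0.5  1.2] w 0.596
```

```bash

python3 -m jog '[-0.07,0,0.3,0,0,0.09,0.4,-0.07,0,0.6,0,0,0.09,0.4,-0.07,0,0.9,0,0,0.09,0.4,-0.07,0,1,0,0,0.09,0.4,-0.07,0,1,0,0,0.09,0.4]'; python3 go.py 419.5 -148 1.5 -176.8
```

```text
time_s: 8.8
position: [420.5, -148.3, 2.6]
orientation: [-2.282, 2.159, -0.001]
contact_force: [-0.9, -0.0, 0.3]
gripper_width: 0.599
grasp_force: 0.0
shift/40 [-0.008  0.024  0.028] turn/5 [-0.01 -0.   -0.  ]
heading -176.81 joints [-0.43  0.86  0.87  2.21 -1.2   0.67 -1.75] pos [ 420.5 -148.3    2.6] t 8.8 F [-0.9 -0.   0.3] w 0.599
```

```bash

python3 -m jog '[0,0.02,0.05,0,0,0,0.6,0,0.02,0.05,0,0,0,0.8,0,0.02,0.05,0,0,0,1,0,0.02,0.05,0,0,0,1,0,0.02,0.05,0,0,0,1,0,0.02,0.05,0,0,0,1]' 100; python3 go.py 419.5 -148 120 -176.8
```

```text
time_s: 9.3
position: [419.6, -148.3, 1.1]
orientation: [-2.28, 2.159, -0.001]
contact_force: [-1.9, 1.4, 11.4]
gripper_width: 0.268
grasp_force: 98.3
shift/40 [-0.009 -0.003 -2.972] turn/5 [-0.02  0.   -0.01]
heading -176.87 joints [-0.42  0.86  0.86  2.21 -1.21  0.67 -1.75] pos [ 419.6 -148.3    1.1] t 9.3 F [-1.9  1.4 11.4] w 0.268
```

```bash

python3 -m jog '[0,0,-0.3,0,0,0,1,0,0,-1,0,0,0,1,0,0,-1.8,0,0,0,1,0,0,-2.6,0,0,0,1,0,0,-3.2,0,0,0,1,0,0,-3.2,0,0,0,1]'; python3 go.py 430 -230 130 -90
```

```text
time_s: 9.8
position: [421.1, -149.2, 131.8]
orientation: [-2.278, 2.158, -0.008]
contact_force: [1.5, -0.2, -1.4]
gripper_width: 0.265
grasp_force: 98.9
shift/40 [ 2.03  -0.113  0.048] turn/5 [ -0.04  -0.06 -17.38]
heading -176.89 joints [-0.64  0.68  1.19  2.18 -0.87  0.87 -1.99] pos [ 421.1 -149.2  131.8] t 9.8 F [ 1.5 -0.2 -1.4] w 0.265
```

```bash

python3 -m jog '[0.3,0,0,0,0,-1.4,1,0.7,0,0,0,0,-2.8,1,1.2,0,0,0,0,-4.2,1,1.6,0,0,0,0,-5.6,1,2,0,0,0,0,-7,1,2,0,0,0,0,-8.4,1,2,0,0,0,0,-9.8,1,2,0,0,0,0,-11.2,1]';  python3 go.py 430 -230 130 -90
python3 -m jog '[0,0,0,0,0,-1.4,1,0,0,0,0,0,-2.8,1,0,0,0,0,0,-4.2,1,0,0,0,0,0,-5.6,1,0,0,0,0,0,-7,1,0,0,0,0,0,-8.4,1,0,0,0,0,0,-9.8,1,0,0,0,0,0,-11.2,1]'; python3 go.py 515 -330 130 -5.3
```

```text
time_s: 10.47
position: [422.9, -228.2, 127.8]
orientation: [-3.03, 0.828, 0.001]
contact_force: [0.7, -0.2, -1.1]
gripper_width: 0.273
grasp_force: 98.8
shift/40 [ 0.175 -0.051 -0.054] turn/5 [-0.    0.01 -6.11]
heading -120.57 joints [-0.29  0.57  0.9   2.1  -0.65  0.78 -1.08] pos [ 422.9 -228.2  127.8] t 10.47 F [ 0.7 -0.2 -1.1] w 0.273
time_s: 11.13
position: [423.0, -227.9, 127.8]
orientation: [-3.064, -0.693, 0.001]
contact_force: [-0.4, -0.2, -1.1]
gripper_width: 0.271
grasp_force: 98.8
shift/40 [ 0.979  3.294 -0.057] turn/5 [-1.000e-02  0.000e+00 -1.185e+01]
heading -64.53 joints [-0.11  0.48  0.64  2.09 -0.44  0.71 -0.31] pos [ 423.  -227.9  127.8] t 11.13 F [-0.4 -0.2 -1.1] w 0.271
```

```bash

python3 -m jog '[0.5,0.5,0,0,0,-1.4,1,1,1,0,0,0,-2.8,1,1,1.5,0,0,0,-4.2,1,1,2,0,0,0,-5.6,1,1,2.5,0,0,0,-7,1,1,3,0,0,0,-8.4,1,1,3.29,0,0,0,-9.8,1,1,3.29,0,0,0,-11.2,1]'; python3 go.py 513.9 -334.4 80 -5.3
```

```text
time_s: 11.8
position: [515.5, -333.4, 127.8]
orientation: [2.382, 2.046, -0.002]
contact_force: [-0.2, 0.7, -1.1]
gripper_width: 0.272
grasp_force: 98.8
shift/40 [-0.028 -0.036  1.196] turn/5 [ 0.01  0.03 -0.67]
heading -8.67 joints [ 0.24  0.62  0.36  1.73 -0.28  0.83  0.58] pos [ 515.5 -333.4  127.8] t 11.8 F [-0.2  0.7 -1.1] w 0.272
```

```bash

python3 -m jog '[0,0,0.5,0,0,-0.67,1,0,-0.03,1,0,0,-0.67,1,0,-0.03,1.6,0,0,-0.67,1,0,-0.03,2.1,0,0,-0.67,1,0,-0.03,2.15,0,0,-0.67,1,0,-0.03,2.15,0,0,-0.67,1,0,-0.03,2.15,0,0,-0.67,1]'; python3 go.py 513.9 -334.4 41.1 -5.3
cat > look.py <<'E'
from h import *
import sys
tag=sys.argv[1]; ims=[]
c=np.array([536,-95.4]); a=np.radians(-5.3); uy=np.array([-np.sin(a),np.cos(a)]); ux=np.array([np.cos(a),np.sin(a)])
for n in("top","side"):
    d=cam(n); p=d["pixels"]; w=cloud(d)
    ims.append(cv2.resize(p[180:280,220:420] if n=="top" else p[220:320,260:460],None,fx=3,fy=3))
    hsv=cv2.cvtColor(p,cv2.COLOR_BGR2HSV); S=hsv[...,1]; H=hsv[...,0]
    s=(w[...,:2]-c)@uy; t=(w[...,:2]-c)@ux
    for nm,m in(("shank",(s<-65)&(s>-225)&(abs(t)<20)&(w[...,2]>33)&(w[...,2]<62)&(S<90)),("green",(abs(abs(s)-55)<10)&(abs(t)<35)&(w[...,2]>62)&(w[...,2]<80)&(H>60)&(H<95)&(S>80)),("wood",(abs(s)<47)&(abs(t)<26)&(w[...,2]>55)&(w[...,2]<80)&(H<25)&(S>60))):
        k=m.sum()
        if k<15: print(n,nm,k); continue
        f=np.polyfit(s[m],t[m],1); g=np.polyfit(s[m],w[...,2][m],1)
        print(n,nm,k,"s",np.percentile(s[m],[1,50,99]).round(1),"t@-70,-200",np.polyval(f,[-70,-200]).round(1),"t",np.percentile(t[m],[2,50,98]).round(1),"z@",np.polyval(g,[-70,-200]).round(1),np.percentile(w[...,2][m],[50,95]).round(1))
cv2.imwrite(f"pics/{tag}.png",np.vstack(ims))
E
python3 look.py pre
```

```text
time_s: 12.38
position: [514.7, -330.4, 42.7]
orientation: [2.325, 2.111, -0.0]
contact_force: [-0.3, 0.4, -0.8]
gripper_width: 0.267
grasp_force: 98.8
shift/40 [-0.1   -0.009  0.041] turn/5 [ 0.01  0.01 -0.05]
heading -5.53 joints [ 0.29  0.74  0.3   1.77 -0.32  0.68  0.66] pos [ 514.7 -330.4   42.7] t 12.38 F [-0.3  0.4 -0.8] w 0.267
top shank 302 s [-190.3 -138.4  -85.1] t@-70,-200 [1.6 1.8] t [-3.6  1.7  7.6] z@ [52.2 53.5] [52.9 56.9]
top green 265 s [-58.9  50.3  59.8] t@-70,-200 [0.2 1.2] t [-26.4  -0.2  26.1] z@ [72.3 73.2] [72.  75.5]
top wood 1030 s [-44.6  -0.4  44. ] t@-70,-200 [-0.6 -0.6] t [-21.5  -1.1  22.7] z@ [67.9 67.7] [68.9 74.5]
side shank 109 s [-165.6 -115.3  -84.8] t@-70,-200 [ 0.5 -5.2] t [-5.3 -2.3  5.3] z@ [50.9 50.4] [51.3 53.8]
side green 199 s [-61.9 -55.4  59.5] t@-70,-200 [1.3 5.6] t [-25.9   0.1  25.4] z@ [68.4 67.1] [69.7 72.2]
side wood 595 s [-44.7  -1.1  43.7] t@-70,-200 [-3.8 -1.3] t [-23.4  -6.1  19. ] z@ [67.5 69.4] [67.7 71.7]
```

View pics/pre.png

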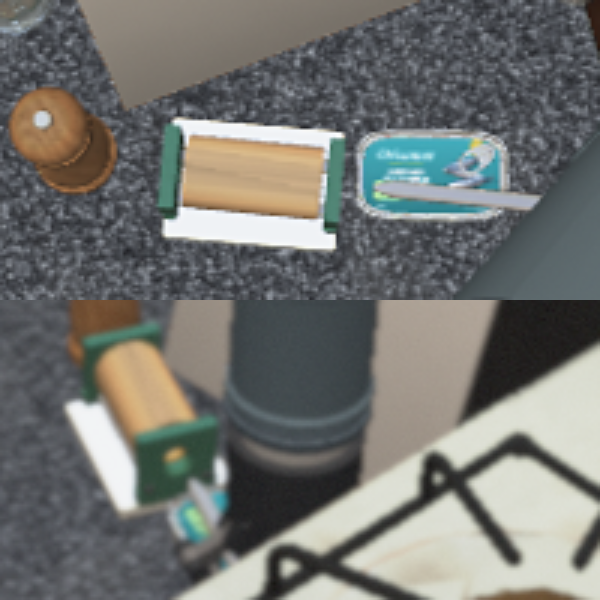

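Both views agree: the roller lies on the bars between the cheeks, and the axle points at the near hole over the tin, with its tip about 20 mm short (top crop (378,188)). It is about 2 mm too far in +x and 1.5 mm high. I'll correct that and start in.

```bash

python3 -m jog '[0,-0.05,0.04,0,0,-0.05,1,0.2,-0.05,0.04,0,0,-0.05,1,0.4,-0.05,0.04,0,0,-0.05,1,0.6,-0.05,0.04,0,0,-0.05,1,0.8,-0.05,0.04,0,0,-0.05,1,0.8,-0.05,0.04,0,0,-0.05,1,0.8,-0.05,0.04,0,0,-0.05,1]'; python3 go.py 513.9 -334.4 41.1 -5.3; python3 look.py in1
```

```text
time_s: 13.07
position: [515.9, -296.8, 40.3]
orientation: [-2.319, -2.119, -0.0]
contact_force: [0.5, -0.0, -1.1]
gripper_width: 0.265
grasp_force: 98.8
shift/40 [-0.94   0.035 -0.019] turn/5 [ 0.   -0.    0.03]
heading -5.17 joints [ 0.23  0.72  0.29  1.81 -0.32  0.65  0.62] pos [ 515.9 -296.8   40.3] t 13.07 F [ 0.5 -0.  -1.1] w 0.265
top shank 237 s [-147.3 -105.6  -65.4] t@-70,-200 [-1.   0.2] t [-6.1 -0.8  5. ] z@ [50.5 50.5] [50.6 54.1]
top green 265 s [-58.6  50.3  59.6] t@-70,-200 [-0.  1.] t [-26.6  -0.1  26. ] z@ [71.9 71.8] [72.1 75.7]
top wood 1034 s [-44.6  -0.4  43.9] t@-70,-200 [-0.4  0.1] t [-21.7  -1.   22.6] z@ [67.9 67.6] [68.9 74.6]
side shank 95 s [-141.5  -87.9  -65.5] t@-70,-200 [-4.1 -9.5] t [-8.7 -5.9  1.2] z@ [48.6 46.5] [48.5 51.3]
side green 173 s [-62.2 -53.8  60.2] t@-70,-200 [-5.7 -9.6] t [-26.4  -4.5  22.2] z@ [68.2 66.5] [69.5 71.9]
side wood 594 s [-44.3  -0.8  43.8] t@-70,-200 [-4.1 -1.9] t [-23.7  -6.5  18.3] z@ [67.6 69.4] [67.8 71.8]
```

```bash

python3 -m jog '[0.2,0,-0.02,0,0,-0,1,0.5,0,-0.02,0,0,0,1,0.8,0,-0.02,0,0,0,1,1.1,0,-0.02,0,0,0,1,1.4,0,-0.02,0,0,0,1,1.6,0,-0.02,0,0,0,1,1.6,0,-0.02,0,0,0,1]'; python3 go.py 522.5 -241.4 41.1 -5.3
```

```text
time_s: 13.75
position: [522.0, -230.8, 40.9]
orientation: [-2.316, -2.12, -0.002]
contact_force: [0.6, 0.0, -1.0]
gripper_width: 0.268
grasp_force: 98.8
shift/40 [-0.264  0.036 -0.005] turn/5 [-0.01 -0.02  0.05]
heading -5.06 joints [ 0.12  0.69  0.29  1.87 -0.33  0.62  0.53] pos [ 522.  -230.8   40.9] t 13.75 F [ 0.6  0.  -1. ] w 0.268
```

```bash

python3 -m jog '[0.2,0,0,0,0,0,1,0.4,0,0,0,0,0,1,0.6,0,0,0,0,0,1,0.8,0,0,0,0,0,1,1.0,0,0,0,0,0,1,1.15,0,0,0,0,0,1,1.15,0,0,0,0,0,1]'; python3 go.py 527.5 -187 41.1 -5.3; python3 look.py in2
```

```text
time_s: 14.33
position: [525.9, -186.2, 41.0]
orientation: [-2.318, -2.119, -0.001]
contact_force: [1.0, 0.7, -1.3]
gripper_width: 0.269
grasp_force: 98.8
shift/40 [-0.015  0.04  -0.003] turn/5 [-0.   -0.01  0.03]
heading -5.14 joints [ 0.04  0.68  0.3   1.91 -0.33  0.6   0.46] pos [ 525.9 -186.2   41. ] t 14.33 F [ 1.   0.7 -1.3] w 0.269
top shank 0
top green 142 s [49.7 54.7 59.7] t@-70,-200 [ -99.3 -201.9] t [-27.7  -0.5  25.7] z@ [78.8 86. ] [72.  76.1]
top wood 499 s [-9.2 22.7 44.4] t@-70,-200 [27.9 64.4] t [-20.8   2.6  22.8] z@ [69.3 70.9] [69.  74.5]
side shank 64 s [-111.  -102.4  -70.1] t@-70,-200 [  9.  -27.9] t [-19.6   3.   19.7] z@ [61.7 16.4] [49.4 61. ]
side green 78 s [-61.   51.3  58.7] t@-70,-200 [13.7 41.7] t [-26.9  -5.9  18.3] z@ [68.6 67.6] [69.7 72.1]
side wood 190 s [-39.6  23.3  45.1] t@-70,-200 [-18.5 -25.3] t [-24.  -15.   -0.1] z@ [64.2 62.1] [65.8 71.8]
```

```bash

python3 -m jog '[0.05,0,0,0,0,0,1,0.1,0,0,0,0,0,1,0.15,0,0,0,0,0,1,0.2,0,0,0,0,0,1,0.22,0,0,0,0,0,1,0.22,0,0,0,0,0,1]'; python3 go.py 527.5 -177 41.1 -5.3
```

```text
time_s: 14.93
position: [526.5, -179.3, 41.1]
orientation: [-2.321, -2.117, -0.0]
contact_force: [-0.1, 0.5, -1.0]
gripper_width: 0.272
grasp_force: 98.8
shift/40 [ 0.059  0.02  -0.001] turn/5 [-0.   -0.    0.01]
heading -5.24 joints [ 0.02  0.68  0.3   1.91 -0.33  0.6   0.45] pos [ 526.5 -179.3   41.1] t 14.93 F [-0.1  0.5 -1. ] w 0.272
```

```bash

python3 -m jog '[0.04,0,0,0,0,0,1,0.07,0,0,0,0,0,1,0.1,0,0,0,0,0,1,0.1,0,0,0,0,0,1]'; python3 go.py 527.5 -177 41.1 -5.3
```

```text
time_s: 15.27
position: [526.7, -176.6, 41.2]
orientation: [2.321, 2.116, -0.001]
contact_force: [-0.2, -3.1, -1.9]
gripper_width: 0.268
grasp_force: 98.7
shift/40 [-0.007  0.02   0.002] turn/5 [0.   0.02 0.  ]
heading -5.3 joints [ 0.02  0.68  0.3   1.92 -0.33  0.6   0.44] pos [ 526.7 -176.6   41.2] t 15.27 F [-0.2 -3.1 -1.9] w 0.268
```

```bash

python3 -m jog '[0.03,0,0,0,0,0,1,0.06,0,0,0,0,0,1,0.06,0,0,0,0,0,1,0.06,0,0,0,0,0,1]'; python3 go.py 527.5 -177 41.1 -5.3
```

```text
time_s: 15.6
position: [526.7, -176.6, 41.3]
orientation: [2.321, 2.112, -0.003]
contact_force: [-0.4, -8.6, -3.3]
gripper_width: 0.271
grasp_force: 98.6
shift/40 [-0.009  0.021  0.005] turn/5 [ 0.01  0.05 -0.02]
heading -5.39 joints [ 0.01  0.68  0.3   1.92 -0.33  0.59  0.43] pos [ 526.7 -176.6   41.3] t 15.6 F [-0.4 -8.6 -3.3] w 0.271
```

Pushing harder no longer moves it, so the shoulder is against the cheek, about where expected. Releasing.

```bash

python3 -m jog '[-0.02,0,0.02,0,0,0,0.9,-0.02,0,0.02,0,0,0,0.5,-0.02,0,0.02,0,0,0,0,-0.02,0,0,0,0,0,0,-0.02,0,0,0,0,0,0,-0.02,0,-0.5,0,0,0,0,-0.02,0,-1.3,0,0,0,0,-0.02,0,-2.2,0,0,0,0]' 20
python3 -m jog '[0,0,-1,0,0,0,0,-0.5,-1,-1.8,0,0,0,0,-1.2,-2,-2,0,0,0,0,-2,-3,-2,0,0,0,0,-2,-3,-2,0,0,0,0,-2,-3,-2,0,0,0,0,-2,-3,-2,0,0,0,0]'; python3 look.py done
python3 - <<'E'
from h import *
d=cam("top"); p=d["pixels"]; w=cloud(d); hsv=cv2.cvtColor(p,cv2.COLOR_BGR2HSV); H,S=hsv[...,0],hsv[...,1]
c=np.array([536,-95.4]); a=np.radians(-5.3); uy=np.array([-np.sin(a),np.cos(a)]); s=(w[...,:2]-c)@uy
m=((H<8)|(H>172))&(S>140)&(w[...,2]>30)&(w[...,0]<600)&(abs(w[...,1]+170)<60); print("handle s",m.sum(),np.percentile(s[m],[1,50,99]).round(1),np.median(w[m],0).round(1))
E
```

```text
time_s: 16.27
position: [525.7, -173.0, 128.9]
orientation: [-2.318, -2.116, 0.003]
contact_force: [1.0, -0.0, -0.5]
gripper_width: 1.002
grasp_force: 0.0
time_s: 16.85
position: [399.3, -243.1, 209.6]
orientation: [2.324, 2.114, 0.002]
contact_force: [1.0, 1.0, -0.3]
gripper_width: 1.0
grasp_force: 0.0
top shank 16 s [-100.4  -95.3  -76.7] t@-70,-200 [ 12.  -45.3] t [-11.2   1.6  14.6] z@ [42.8 72.5] [48.5 53.1]
top green 256 s [-58.8  50.3  59.6] t@-70,-200 [0.  1.1] t [-26.6  -0.6  26. ] z@ [72.1 72. ] [72.1 75.8]
top wood 1029 s [-44.7  -0.7  44.1] t@-70,-200 [-0.7 -0.8] t [-21.5  -1.   22.5] z@ [67.8 67.6] [68.8 74.5]
side shank 14
side green 179 s [-62.3 -56.9  58.3] t@-70,-200 [0.5 4.6] t [-26.5  -0.5  24.8] z@ [68.  66.3] [68.9 72.6]
side wood 527 s [-45.1  -5.8  42.2] t@-70,-200 [-4.1 -2.2] t [-24.2  -5.9  19.6] z@ [68.6 73.6] [67.2 71.6]
handle s 224 [-98.  -78.4 -60.8] [ 528.3 -173.5   50.6]
```

View pics/done.png

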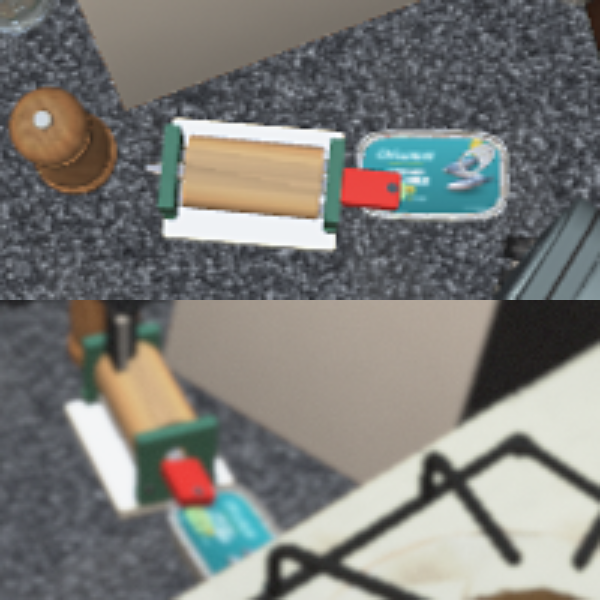

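The axle is through both cheeks: its tip shows beyond the left cheek at (153,168) and the red handle butts against the right cheek at (345,187). The mill and tin are where they were, and the gripper is clear. Handing in.

```bash
python3 -c "
from plant import workorder; print(workorder.close_job())"
```

```text
the job is handed in; nothing more can be done
None
```

The stand is back together and the job is handed in: the roller lies on its bars and the axle is through both cheeks with its red handle against the cheek on the side away from the mill; the mill and tin show unmoved in the final pictures, and the arm never went near the spice jar, which I did not re-check.

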